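Clamp the glued drawer front

TASK

The front board of the small drawer has just been glued on and needs pressure. Stand the loose wooden block flat against the drawer front, in front of the pad of the clamp's front jaw, let go of it, then pump the one-hand clamp's trigger until the jaws press firmly on block and drawer, but squeeze gently: a hard squeeze crushes the thin drawer. The program finishes while still holding the trigger squeezed towards the pistol grip, the joint under pressure; leave everything else on the bench alone.

Things in the scene. Friction and masses are not known exactly. Their poses are not given: they have to be found in the camera images.
- clamp: One-hand bar clamp, black plastic and steel, loose, 0.7 kg, lying flat, under 29 mm high. Origin: on the bench, on the bar's centre line, level with the rear pad's face. x: along the bar to the front jaw; y: to the side where both jaws stand out 95 mm; z up. Housing, rear jaw and pistol grip are one part. Bar y -12 to 10, z 10 to 18 mm; its tail ends at x = -122 mm less the joint bar's value
- rear_face (a point): centre of the rear jaw's pad face, which looks to +x of the clamp: x 0, y 74, z 14 mm of the clamp; pad 36 mm wide, 26 mm high. Rear jaw x -30 to 0, y up to 97 mm; housing x -56 to -4, y -20 to 30 mm; both 28 mm high
- handle_grip (a point): middle of the pistol grip where a hand takes it: x -53.5, y -75, z 14 mm of the clamp. The grip runs from y = -20 to -138 mm, 20 mm thick along x, z 0 to 28 mm, raked back by 0.1 rad; its back face is 10 mm behind this point (-x)
- trigger: Grey trigger in front of the grip, 9 mm thick, z 3 to 25 mm, finger piece from y = -42 to -102 mm of the clamp; hinged on a vertical pin (its origin: x -18, y 20 mm). Pinched between fingers against the grip's back, it swings towards the grip by 0.28 rad, 27 mm at trigger_front; a spring (4 N, squeezed 7 N) lets it out again. Back of grip to front of trigger: 55 mm let out, 28 mm fully squeezed
- trigger_front (a point): middle of the trigger's front face (x -9, y -75, z 14 mm of the clamp when let out). The squeeze that first meets the block presses it with 12 to 30 N, going (nearly) all the way; in the next one a 20 to 22 N pinch stalls half way, at 35 to 46 mm, with 25 to 40 N at the pad; a 45 N pinch reaches 60 N and more. Such a stall is the sign of firm pressure
- bar (a joint): how far bar and front jaw are drawn in, m: 0 fully open (210 mm between the pads), grows as the clamp closes, to 0.062. Each full squeeze draws them in by one 6 mm tooth (up to 8 mm at first); let the trigger out fully before the next. A ratchet keeps the bar from slipping back past the last tooth. Drawer and block are met at 0.034 to 0.036. Let go, the clamp stays where it is
- pad: soft rubber pad of the front jaw, 36 mm wide, flat in the middle 12 mm and falling away to both sides by 1.5 mm (the rear pad too), z 1 to 27 mm, facing the rear jaw; it gives way up to 8 mm into the jaw at 10 N per mm, then it is hard. See pad_face for its place
- pad_face (a point): centre of the front pad's face, axes as the clamp's: x = 210 mm less the joint bar's value, y 74, z 14 mm of the clamp. The front jaw behind it reaches from y = -13 to 95 mm, is 22 mm thick and 28 mm high
- drawer: Small open wooden drawer, 150 mm long (x), 110 mm wide (y), thin sides 50 mm high that bear 50 N, loose, 0.4 kg, standing between the jaws beside the bar, its x about along the clamp's x. Origin: centre of its underside. The glued front board (12 mm thick, 110 mm wide, 56 mm high, darker) has its outer face at x = 75 mm, facing the front jaw; the back is at x = -75 mm, facing the rear jaw
- block: Loose softwood block, 24 mm (x) by 50 mm (y) by 40 mm high (z), 40 g, standing on the bench to the robot's right. Origin: centre of its underside
- glue: closed white glue bottle, 54 mm across, 150 mm high; bystander, loose, to be left alone
- jar: closed glass jar, 72 mm across, 95 mm high; bystander, loose, to be left alone
- tin: closed bare-metal can, 74 mm across, 100 mm high; bystander, loose, to be left alone
- screwdriver: screwdriver, 190 mm long; bystander, loose, to be left alone
- hammer: hammer, 280 mm long; bystander, loose, to be left alone
- tape: roll of tape, ring 90 mm across, 24 mm high; bystander, loose, to be left alone
- batten: wooden batten lying flat, 210 x 34 x 20 mm; bystander, loose, to be left alone
- wrench: flat wrench, 170 mm long; bystander, loose, to be left alone
Not all that is in view belongs to the job. What is meant by the block is not red, and is the smaller of those in its own colour. There is more than one size of the drawer; the job needs the larger.

How it is judged:
By the outcome, as a careful person would: the job done as asked, in the order asked, and still so for the second after the job is handed in, while the arm keeps its last pose, push and grip.
It also fails if it takes over 56 s, if anything falls off the work surface, if the arm or the gripper's body presses on something with over 40 N, if the wrist force passes 120 N, or if a joint passes its speed limit or range.

ROBOT

A 6-joint arm with a two-finger parallel gripper is mounted at the origin on the work surface. World frame = base frame: x ahead of the robot, y to its left, z up, the work surface at z = 0. Lengths are in m, angles in rad, forces in N, time in s.
With the tool pointing down it reaches from about 0.375 to 0.975 m from the base axis. Payload 3.8 kg.
Tool frame: the origin (TCP) lies midway between the tips of the shut fingers; the grasp point (between the pads) lies 19 mm behind it; z points along the fingers, y is the line along which they close (so a half turn about z gives the same grasp; the last joint's range is limited). The gripper opens to 85 mm and grips with 20 to 120 N. Pads are 22 mm wide; open, the fingers measure 114 mm over their backs; the gripper's body (76 mm by 85 mm) begins 54 mm behind the grasp point. The pads swing forward as they close: fully open they stand 13 mm farther back than shut.
Start: joints at [-1.155, 0.264, 1.604, -0, 1.274, -0.037], TCP at [0.295, -0.607, 0.231] pointing down, gripper open.
Joint ranges: [-2.63, 2.63], [-0.94, 2.18], [0.31, 2.57], [-1.31, 4.45], [0, 2.66], [-2.55, 2.55]. Speed limits (rad/s): [2.57, 2.57, 3.14, 3.14, 3.14, 3.14].

INTERFACE

Orientations are given as a rotation vector (axis times angle).
In Python, from workcell import bot gives the robot as it stands.
- The arm moves only by the tool step_arm, never from a script. Its argument "motion" is a list of rows, each a list of 5 numbers: the finger opening in cm, from 0 to 8.54, then the shift along the tool's x, y, z in cm, then the turn about the tool's z in degrees. In form: [[claw, dx, dy, dz, twist], ...]. A call has 1 to 20 rows; each row is the pose to reach, as a shift and turn from the pose commanded when the call began, along the tool's axes at that moment; what a row does not reach only later rows make up. A row lasts 1/10 s, in which the tool goes at most 50 mm and 8.59 degrees, less where a joint would pass 70% of its speed; a pose out of reach is approached as far as the arm can. A call with a gripper value outside its range is refused whole. The fingers move at their own pace and stop on an object; "force" is the grip in N (left out, the last holds). Time passes only in rows, so rows that repeat a pose let the fingers close. It gives the time, the measured TCP pose, the force, the opening and the grip force at its end, in the units of the state.
- bot.read_state(): the state, without advancing time (a new reading comes with each control period).
- bot.read_camera(name): name is "side" or "top" or "wrist"; returns (picture, depth): 400x640x3 uint8, red, green, blue; 400x640 float32, m along the optical axis (not along the pixel's ray), 0 where there is no reading.
- bot.calibration(name): a dict with "mtx" (3x3 intrinsics, pixels), "origin" and "orientation" of the camera in the world; the wrist camera has in their place "T_tool_cam" (4x4, takes a point from camera to tool coordinates, whose origin is the TCP and whose axes are the flange's). Camera axes: x right, y up, looking along -z (the intrinsics and any distortion apply to the point x, -y, -z); pixel columns grow to the right and rows downward; lengths in m; the calibration is good to about 2 mm. A picture is of the moment at which its call begins: read the wrist's pose just before it. calibration takes no time and is no camera call.
- bot.finish_job(): hands the job in; it is judged then, once.
The state is a dict: "time": time; "q": joint angles; "joint_vel": joint speeds; "joint_torque": joint torques, N m; "tool_pos": TCP position; "tcp_rot": TCP orientation; "wrist_force": force on the tool from outside, world axes, zero at the start; "torque": the same for the moment, N m; "width": opening from 0.0 (shut) to 1.0 (fully open); "grip_force": force on a finger pad.
Only numpy, scipy, OpenCV 4.12 (cv2) and the standard library are available. Lean on these libraries where they do the work, as an engineer would, in place of code of your own. Each camera call takes 0.05 s, during which the arm holds its last target. There are 200 camera calls.

## Working session

There is one attempt and no reset: what is moved stays moved. The work goes in short steps, Python scripts to look and compute and a tool call to move; the robot and the scene stay as the last step left them, time stands still between calls to the robot, and variables do not carry over. Pictures are saved under pics/ and viewed, at most 10 in all, crops included, and the job is handed in when it is done.

Besides the shell and the picture viewer there is one more tool, called after "Emit:" as name(argument=value, ...), one argument or row to a line, values as JSON. step_arm: Moves the arm, as the interface text tells. Its arguments: {"type":"object","properties":{"motion":{"type":"array","items":{"type":"array","items":{"type":"number"}}},"force":{"type":"number"}},"required":["motion"]}

```bash
mkdir -p pics; ls; python3 - <<'E'
from workcell import bot
import cv2,numpy as np
for n in("top","side"):
    p,d=bot.read_camera(n); c=bot.calibration(n); np.savez(f"{n}.npz",p=p,d=d)
    print(n,{k:np.round(v,4).tolist() if not isinstance(v,dict) else v for k,v in c.items()})
    cv2.imwrite(f"pics/{n}0.png",p[:,:,::-1])
print({k:np.round(v,3).tolist() for k,v in bot.read_state().items()}, bot.calibration("wrist"))
E
```

```text
pics
top {'mtx': [[465.0443, 0.0, 319.2324], [0.0, 465.0443, 206.821], [0.0, 0.0, 1.0]], 'origin': [0.4168, -0.0275, 1.3024], 'orientation': [0.0712, -0.0562, -1.5755]}
side {'mtx': [[455.3335, 0.0, 317.2008], [0.0, 455.3335, 187.7695], [0.0, 0.0, 1.0]], 'origin': [-0.1521, -0.9595, 0.7391], 'orientation': [1.0042, -0.323, -0.5469]}
{'time': 0.1, 'q': [-1.155, 0.265, 1.605, 0.0, 1.274, -0.037], 'joint_vel': [-0.0, -0.001, -0.002, -0.001, -0.002, 0.001], 'joint_torque': [0.001, -51.671, -36.859, -0.0, 0.006, -0.0], 'tool_pos': [0.295, -0.606, 0.23], 'tcp_rot': [-3.059, -0.705, 0.001], 'wrist_force': [-1.508, 0.437, 0.841], 'torque': [-0.046, 0.02, -0.04], 'grip_force': 0.0, 'width': 1.0} {'mtx': array([[318.04622577,   0.        , 318.62261709],
       [  0.        , 318.04622577, 199.21087225],
       [  0.        ,   0.        ,   1.        ]]), 'T_tool_cam': array([[ 3.96097299e-04,  9.56137467e-01,  2.92918055e-01,
         7.42193637e-02],
       [ 9.99999889e-01, -3.04275254e-04, -3.59036539e-04,
        -5.53580218e-04],
       [-2.54160572e-04,  2.92918164e-01, -9.56137482e-01,
        -1.42031295e-01],
       [ 0.00000000e+00,  0.00000000e+00,  0.00000000e+00,
         1.00000000e+00]])}
```

View pics/top0.png

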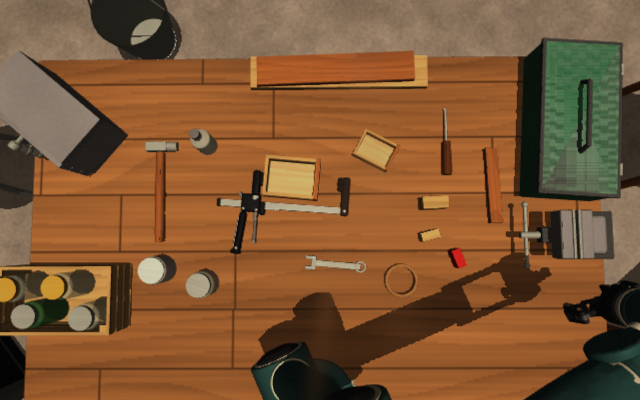

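View pics/side0.png

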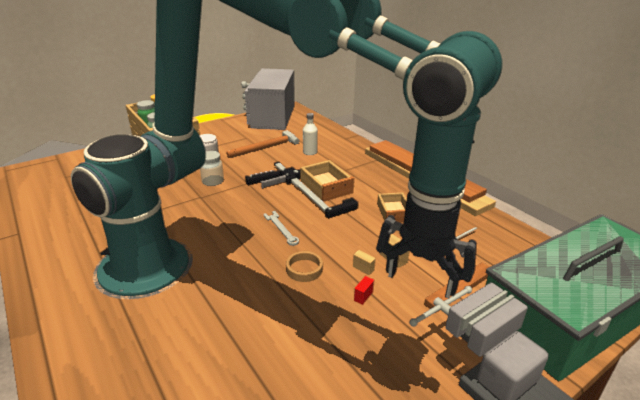

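The top view shows the clamp with its housing at (252,203), front jaw at (345,196) and grip at (238,235). The large drawer is at (292,178) and a smaller one at (375,150).

Candidates for the block:
- Tan, large, at (434,202).
- Tan, small, at (429,235).
- Red, at (457,258).

I choose the small tan one at (429,235). For the drawer I choose the large one at (292,178).

```bash
cat > h.py <<'E'
import numpy as np,cv2
from scipy.spatial.transform import Rotation as R
from workcell import bot
def cam(n,st=None):
    c=bot.calibration(n)
    if n=="wrist":
        T=np.eye(4);T[:3,:3]=R.from_rotvec(st["tcp_rot"]).as_matrix();T[:3,3]=st["tool_pos"]
        T=T@c["T_tool_cam"]; return c["mtx"],T[:3,:3],T[:3,3]
    return c["mtx"],R.from_rotvec(c["orientation"]).as_matrix(),np.array(c["origin"])
def dirs(C,uv):
    uv=np.atleast_2d(uv).astype(float);K=C[0]
    d=np.c_[(uv[:,0]-K[0,2])/K[0,0],-(uv[:,1]-K[1,2])/K[1,1],-np.ones(len(uv))]
    return d@C[1].T
def plane(C,uv,z):
    d=dirs(C,uv); return C[2]+d*((z-C[2][2])/d[:,2:3])
def cloud(C,depth):
    v,u=np.indices(depth.shape); uv=np.c_[u.ravel(),v.ravel()]
    return (C[2]+dirs(C,uv)*depth.reshape(-1,1)).reshape(*depth.shape,3)
def proj(C,P):
    q=(np.atleast_2d(P)-C[2])@C[1]; return np.c_[C[0][0,0]*q[:,0]/-q[:,2]+C[0][0,2],C[0][1,1]*q[:,1]/q[:,2]+C[0][1,2]]
E
python3 - <<'E'
from h import *
f=np.load("top.npz");p,d=f["p"],f["d"];C=cam("top")
W=cloud(C,d)
cv2.imwrite("pics/crop.png",cv2.resize(p[120:280,210:470,::-1],None,fx=3,fy=3,interpolation=cv2.INTER_CUBIC))
print("bench z",[np.round(W[v,u],3) for v,u in((235,400),(185,220),(220,290))])
hsv=cv2.cvtColor(p,cv2.COLOR_RGB2HSV)
H=W[...,2]
for name,(u0,u1,v0,v1),lo,hi in(("block",(412,445,224,246),.03,.05),("big",(415,455,190,212),.02,.08),("drawer",(258,325,150,203),.04,.07),("small",(348,400,125,173),.03,.07),("clamp",(210,355,165,256),.015,.035)):
    m=np.zeros(H.shape,bool);m[v0:v1,u0:u1]=1;m&=(H>lo)&(H<hi)
    P=W[m];r=cv2.minAreaRect(P[:,:2].astype(np.float32)); print(name,m.sum(),np.round(np.median(P[:,2]),3),np.round(r[0],4),np.round(r[1],4),round(r[2],1))
m=np.zeros(H.shape,bool);
for a in((430,235),(290,200),(252,203),(240,235),(345,196),(344,210)):print(a,hsv[a[1],a[0]],np.round(W[a[1],a[0]],3))
E
```

```text
bench z [array([ 0.442, -0.24 ,  0.003]), array([0.586, 0.265, 0.   ]), array([ 0.486,  0.067, -0.002])]
block 173 0.041 [ 0.4428 -0.3161] [0.0239 0.0508] 15.4
big 372 0.056 [ 0.5309 -0.3284] [0.0337 0.0713] 3.0
drawer 695 0.051 [0.6023 0.06  ] [0.1507 0.1108] 84.6
small 342 0.036 [ 0.6789 -0.1739] [0.1064 0.0799] 61.7
clamp 2222 0.025 [0.5463 0.0793] [0.2035 0.3771] 19.1
(430, 235) [ 20 150 206] [ 0.441 -0.315  0.037]
(290, 200) [ 13 181 165] [0.542 0.067 0.004]
(252, 203) [12 43 30] [0.532 0.17  0.027]
(240, 235) [ 6 64 20] [0.444 0.202 0.026]
(345, 196) [ 12 117  48] [ 0.55  -0.087  0.025]
(344, 210) [ 21  58 167] [ 0.511 -0.084  0.028]
```

View pics/crop.png

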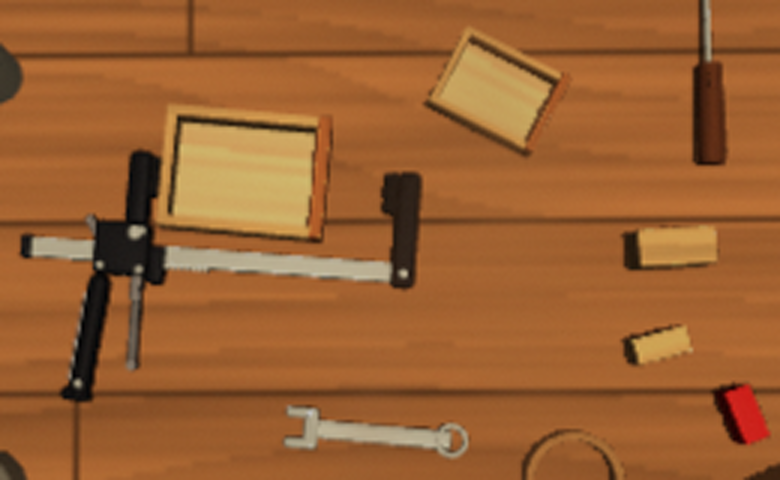

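The crop shows the 24x51 mm tan block at full-image pixel (429,235), height about 40 mm. It is the smaller of the two tan ones, so it is the right block. The drawer measures 151x111 mm. Next I measure the clamp pose and the approach to the block.

```bash
cat >> h.py <<'E'
def delta(st,pos,yaxis):
    "cm shift in tool axes, twist deg (mod 180) so tool y lies along yaxis (world xy) and tcp at pos"
    M=R.from_rotvec(st["tcp_rot"]).as_matrix()
    s=M.T@(np.array(pos)-st["tool_pos"])*100
    y=M.T@np.r_[yaxis,0.]; t=np.degrees(np.arctan2(-y[0],y[1])); t=(t+90)%180-90
    return np.round(s,2),round(t,1),np.round(M,3).tolist(),np.round(st["q"],2)
E
python3 - <<'E'
from h import *
f=np.load("top.npz");p,d=f["p"],f["d"];C=cam("top");hsv=cv2.cvtColor(p,cv2.COLOR_RGB2HSV).astype(int)
W=cloud(C,d)
# bar: grey bright
m=np.zeros(d.shape,np.uint8);m[192:222,212:352]=1
bar=(m>0)&(hsv[...,1]<95)&(hsv[...,2]>95)
v,u=np.nonzero(bar);P=plane(C,np.c_[u,v],.018)
l=cv2.fitLine(P[:,:2].astype(np.float32),cv2.DIST_HUBER,0,.01,.01).ravel();ax=l[:2]*(-1 if l[1]>0 else 1);ay=np.array([-ax[1],ax[0]])
print("bar n",len(u),"axis",ax,np.degrees(np.arctan2(ax[1],ax[0])),"pt",l[2:])
o=l[2:]
s=(P[:,:2]-o)@ax;t=(P[:,:2]-o)@ay
print("bar s",s.min(),s.max(),"t",np.percentile(t,[2,98]))
dark=(hsv[...,2]<62)&(W[...,2]>.008)&(W[...,2]<.035);m[:]=0;m[165:256,212:356]=1;dark&=m>0
v,u=np.nonzero(dark);Q=plane(C,np.c_[u,v],.028)[:,:2]-o
s=Q@ax;t=Q@ay
for a in np.arange(-.14,.11,.01):
    k=(t>a)&(t<a+.01)
    if k.any():
        ss=np.sort(s[k]);br=np.where(np.diff(ss)>.015)[0]
        print(round(a+.005,3),[(round(g[0],3),round(g[-1],3)) for g in np.split(ss,br+1) if len(g)>2])
E
```

```text
bar n 716 axis [-0.07847857 -0.9969158 ] -94.50112 pt [0.5226129  0.08206585]
bar s -0.17864992640282668 0.16959305420667803 t [-0.0286405   0.02331792]
-0.135 [(np.float64(-0.137), np.float64(-0.109))]
-0.125 [(np.float64(-0.135), np.float64(-0.11))]
-0.115 [(np.float64(-0.128), np.float64(-0.111))]
-0.105 [(np.float64(-0.128), np.float64(-0.109))]
-0.095 [(np.float64(-0.127), np.float64(-0.107))]
-0.085 [(np.float64(-0.125), np.float64(-0.108))]
-0.075 [(np.float64(-0.123), np.float64(-0.106))]
-0.065 [(np.float64(-0.124), np.float64(-0.104))]
-0.055 [(np.float64(-0.122), np.float64(-0.105)), (np.float64(-0.072), np.float64(-0.072))]
-0.045 [(np.float64(-0.122), np.float64(-0.103)), (np.float64(-0.073), np.float64(-0.073))]
-0.035 [(np.float64(-0.121), np.float64(-0.101))]
-0.025 [(np.float64(-0.119), np.float64(-0.094)), (np.float64(-0.072), np.float64(-0.053))]
-0.015 [(np.float64(-0.117), np.float64(-0.053)), (np.float64(0.159), np.float64(0.172))]
-0.005 [(np.float64(-0.185), np.float64(-0.178)), (np.float64(-0.118), np.float64(-0.054)), (np.float64(0.158), np.float64(0.175))]

[... 270 characters left out ...]
np.float64(-0.004), np.float64(0.001)), (np.float64(0.156), np.float64(0.173))]
0.035 [(np.float64(-0.091), np.float64(-0.071)), (np.float64(0.155), np.float64(0.175))]
0.045 [(np.float64(-0.092), np.float64(-0.072)), (np.float64(0.157), np.float64(0.174))]
0.055 [(np.float64(-0.092), np.float64(-0.067)), (np.float64(0.146), np.float64(0.174))]
0.065 [(np.float64(-0.091), np.float64(-0.051)), (np.float64(0.145), np.float64(0.173))]
0.075 [(np.float64(-0.092), np.float64(-0.052)), (np.float64(0.144), np.float64(0.175))]
0.085 [(np.float64(-0.092), np.float64(-0.067)), (np.float64(0.146), np.float64(0.174))]
0.095 [(np.float64(-0.09), np.float64(-0.07)), (np.float64(0.163), np.float64(0.171))]
```

```bash
python3 - <<'E'
from h import *
st=bot.read_state();a=np.radians(105.4)
print(delta(st,[.4428,-.3161,.12],[np.cos(a),np.sin(a)]))
a=np.radians(-5.2);print(delta(st,[.588,-.029,.12],[np.cos(a),np.sin(a)])[1])
a=np.radians(-94.5);print(delta(st,[.45,.2,.12],[np.cos(a),np.sin(a)])[1])
E
```

```text
(array([ 25.98, -19.61,  11.05]), np.float64(10.5), [[0.899, 0.437, -0.001], [0.437, -0.899, 0.002], [0.0, -0.002, -1.0]], array([-1.15,  0.26,  1.61,  0.  ,  1.27, -0.04]))
-58.9
30.4
```

Emit:
step_arm(
  motion=[
    [8.54,7,-5.2,1,4],
    [8.54,11,-8,2,8],
    [8.54,15,-11,4,10.5],
    [8.54,19,-14,6,10.5],
    [8.54,22.5,-17,8,10.5],
    [8.54,26,-19.6,10,10.5],
    [8.54,26,-19.6,11,10.5],
    [8.54,26,-19.6,11,10.5],
    [8.54,26,-19.6,11,10.5],
  ],
  force=30,
)

```text
time: 1.0
tool_pos: [0.4429, -0.3157, 0.1202]
tcp_rot: [-3.111, -0.426, 0.003]
wrist_force: [0.5, 0.3, 0.2]
width: 1.001
grip_force: 0.0
```

```bash
python3 - <<'E'
from h import *
st=bot.read_state();p,d=bot.read_camera("wrist");C=cam("wrist",st);W=cloud(C,d)
print(st["tool_pos"],st["tcp_rot"])
g=p.copy();q=proj(C,[[.4428,-.3161,.04]])[0];cv2.circle(g,(int(q[0]),int(q[1])),4,(255,0,255),-1)
cv2.imwrite("pics/w1.png",g[:,:,::-1])
m=(W[...,2]>.03)&(W[...,2]<.05)&(np.hypot(W[...,0]-.4428,W[...,1]+.3161)<.05)
P=W[m];r=cv2.minAreaRect(P[:,:2].astype(np.float32));print(m.sum(),np.median(P[:,2]),r)
a=np.radians(r[2]+(90 if r[1][0]<r[1][1] else 0));print(delta(st,[*r[0],.005],[np.cos(a),np.sin(a)])[:2])
E
```

```text
[ 0.44289454 -0.31569935  0.12016079] [-3.11115081 -0.42580139  0.00315924]
2211 0.039348893405155294 ((0.4406736195087433, -0.3142305314540863), (0.0243348628282547, 0.049976229667663574), 14.832392692565918)
(array([-0.15, -0.18, 11.52]), np.float64(0.8))
```

View pics/w1.png

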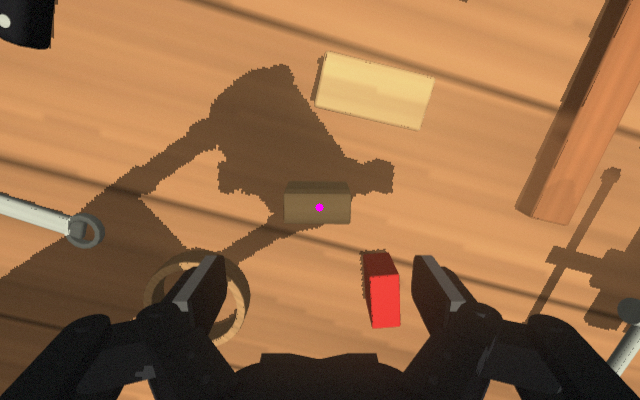

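The wrist view shows the block in the arm's shadow at (318,205), matching the marked estimate. The red block at (382,290), the tape at (197,297) and the larger tan block at (375,92) are clear of the fingers.

Emit:
step_arm(
  motion=[
    [8.54,-0.15,-0.2,5,0.8],
    [8.54,-0.15,-0.2,9,0.8],
    [8.54,-0.15,-0.2,11.5,0.8],
    [7,-0.15,-0.2,11.5,0.8],
    [4,-0.15,-0.2,11.5,0.8],
    [4,-0.15,-0.2,11.5,0.8],
    [4,-0.15,-0.2,11.5,0.8],
    [4,-0.15,-0.2,11.5,0.8],
    [4,-0.15,-0.2,7,0.8],
    [4,-0.15,-0.2,3,0.8],
    [4,-0.15,-0.2,0,0.8],
  ],
  force=25,
)

```text
time: 2.15
tool_pos: [0.4424, -0.316, 0.1245]
tcp_rot: [3.113, 0.4, 0.004]
wrist_force: [1.0, -0.4, 0.1]
width: 0.579
grip_force: 26.6
```

```bash
python3 - <<'E'
from h import *
st=bot.read_state();a=np.radians(-5.2)
print(delta(st,[.53,-.06,.14],[np.cos(a),np.sin(a)]),st["width"])
E
```

```text
(array([ 14.96, -22.55,  -1.58]), np.float64(-70.1), [[0.967, 0.253, 0.003], [0.253, -0.967, -0.002], [0.002, 0.003, -1.0]], array([-0.67,  0.11,  2.  ,  0.  ,  1.03,  0.65])) 0.5786526248861029
```

Emit:
step_arm(
  motion=[
    [4,2,-2.2,-0.5,-8],
    [4,4.3,-4.7,-0.5,-16],
    [4,6.6,-7.3,-0.5,-24],
    [4,9,-10,-0.5,-32],
    [4,11.5,-12.7,-0.5,-40],
    [4,14,-15.4,-0.5,-48],
    [4,16.5,-18,-0.5,-56],
    [4,18.7,-20.6,-0.5,-64],
    [4,20.3,-22.4,-0.5,-70],
    [4,21,-23.2,-0.5,-70],
    [4,21,-23.2,-0.5,-70],
    [4,21,-23.2,-0.5,-70],
  ],
)

```text
time: 3.35
tool_pos: [0.5854, -0.0385, 0.1263]
tcp_rot: [2.324, 2.113, -0.001]
wrist_force: [-1.3, 0.1, 1.0]
width: 0.581
grip_force: 26.5
```

```bash
python3 - <<'E'
from h import *
st=bot.read_state();p,d=bot.read_camera("wrist");C=cam("wrist",st);W=cloud(C,d);np.savez("w2.npz",p=p,d=d)
print(st["tool_pos"],R.from_rotvec(st["tcp_rot"]).as_matrix().round(4).tolist())
cv2.imwrite("pics/w2.png",p[:,:,::-1])
cl=np.array([.5274,.1429]);ax=np.array([-.0785,-.9969]);ay=np.array([.9969,-.0785])
X=(W[...,:2]-cl)@ax;Y=(W[...,:2]-cl)@ay;Z=W[...,2]
# drawer front board top z~.056: edge per y
m=(Z>.05)&(Z<.062)&(X>.1)&(X<.165)
for y in np.arange(.03,.14,.01):
    k=m&(abs(Y-y)<.004)
    j=(Z>.02)&(Z<.034)&(X>.185)&(X<.24)&(abs(Y-y)<.004)
    print(round(y,3),k.sum(), np.percentile(X[k],[1,99]).round(4) if k.any() else '', np.percentile(X[j],[1,99]).round(4) if j.sum()>5 else '', np.median(Z[j]) if j.any() else '')
print("y range",np.percentile(Y[m],[.5,99.5]), np.median(Z[m]))
E
```

```text
[ 0.58544526 -0.03848234  0.12634094] [[0.0948, 0.9955, -0.0004], [0.9955, -0.0948, -0.0006], [-0.0006, -0.0004, -1.0]]
0.03 335 [0.1009 0.1488]  0.022320896961424475
0.04 223 [0.1371 0.1489]  
0.05 217 [0.1372 0.1491]  
0.06 221 [0.1374 0.1493] [0.2031 0.2045] 0.02252644086859862
0.07 219 [0.1376 0.1494] [0.2025 0.2036] 0.023525394012576167
0.08 224 [0.1377 0.1495] [0.2027 0.2044] 0.022857590596576882
0.09 223 [0.1379 0.1497] [0.203  0.2035] 0.023911211757270234
0.1 219 [0.138 0.15 ]  
0.11 219 [0.1382 0.1502]  
0.12 235 [0.1228 0.1503]  
0.13 284 [0.1006 0.1504]  
0.14 0   
y range [0.02321335 0.13201788] 0.05529385857775572
```

View pics/w2.png

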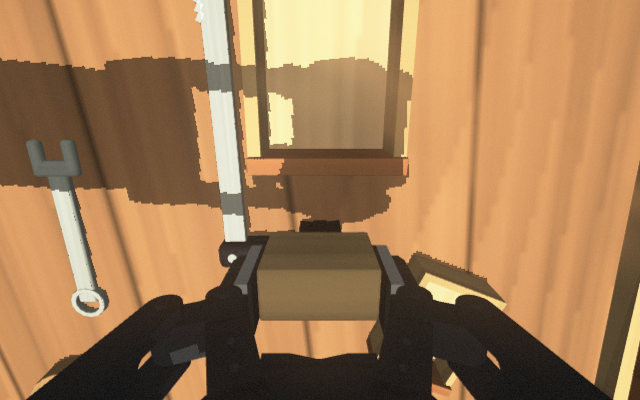

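```bash
python3 - <<'E'
from h import *
f=np.load("w2.npz");st=bot.read_state();C=cam("wrist",st);W=cloud(C,f["d"])
M=R.from_rotvec(st["tcp_rot"]).as_matrix();T=(W-st["tool_pos"])@M
for v in range(215,330,6):
    t=np.median(T[v,300:340],axis=0)*1000;print(v,t.round(1))
print("block edges y (row 290)",[ (u,(T[290,u]*1000).round(1).tolist()) for u in (250,256,262,320,374,380,386)])
print("board face row", [(v,(np.median(T[v,300:340],axis=0)*1000).round(1).tolist()) for v in range(156,182,3)])
E
```

```text
215 [-2.230e+01  1.000e-01  1.267e+02]
221 [-2.710e+01  1.000e-01  1.242e+02]
227 [-2.720e+01  1.000e-01  1.101e+02]
233 [11.7 -0.3  6.3]
239 [11.7 -0.3 -1.1]
245 [11.7 -0.3 -7.7]
251 [ 11.7  -0.3 -13.9]
257 [ 11.7  -0.4 -19.6]
263 [ 11.8  -0.4 -25.2]
269 [ 11.7  -0.7 -29.8]
275 [  9.6  -0.4 -30.9]
281 [  6.9  -0.4 -30.8]
287 [  4.2  -0.4 -30.8]
293 [  1.6  -0.4 -31.1]
299 [ -1.4  -0.4 -30.8]
305 [ -4.1  -0.4 -31. ]
311 [ -7.   -0.4 -30.9]
317 [ -9.8  -0.4 -31.1]
323 [-137.6    0.3  126.9]
329 [-145.     0.3  127.1]
block edges y (row 290) [(250, [8.4, -26.1, -39.4]), (256, [3.4, -25.6, -31.7]), (262, [2.1, -23.7, -29.8]), (320, [3.2, -0.2, -31.5]), (374, [2.9, 21.4, -30.9]), (380, [2.0, 24.1, -29.6]), (386, [8.9, 24.0, -40.2])]
board face row [(156, [38.6, -0.1, 79.7]), (159, [38.0, -0.1, 71.1]), (162, [36.0, -0.1, 70.8]), (165, [33.9, -0.1, 70.8]), (168, [31.8, -0.1, 71.1]), (171, [29.8, -0.1, 70.9]), (174, [27.7, -0.1, 70.8]), (177, [12.7, 0.1, 126.7]), (180, [9.9, 0.1, 126.9])]
```

The wrist view shows the drawer's front board at rows 158-176 with the block square to it. The front pad at (320,225) is centred behind the block. The gap is about 15.5 mm and the block's underside is 118 mm above the bench.

Emit:
step_arm(
  motion=[
    [4,0,0,4,0],
    [4,0,0,8,0],
    [4,0,0,10.5,0],
    [4,0,0,11.5,0],
    [4,0,0,11.65,0],
    [4,0,0,11.65,0],
    [4,0.6,0,11.65,0],
    [4,1.1,0,11.65,0],
    [4,1.35,0,11.65,0],
    [4,1.5,0,11.65,0],
    [4,1.6,0,11.65,0],
    [4,1.6,0,11.65,0],
  ],
)

```text
time: 4.6
tool_pos: [0.5883, -0.0221, 0.0107]
tcp_rot: [2.322, 2.114, 0.002]
wrist_force: [0.2, -2.6, 5.6]
width: 0.585
grip_force: 27.0
```

```bash
cat > look.py <<'E'
from h import *
st=bot.read_state();p,d=bot.read_camera("wrist");C=cam("wrist",st);W=cloud(C,d)
M=R.from_rotvec(st["tcp_rot"]).as_matrix();T=(W-st["tool_pos"])@M
print(st["tool_pos"].__repr__(),st["wrist_force"])
last=None
for v in range(0,400,4):
    t=np.median(T[v,306:334],axis=0)*1000;h=np.median(W[v,306:334,2])*1000
    print(v,t[0].round(1),h.round(1),end=' | ')
E
python3 look.py
```

```text
array([ 0.58832702, -0.02214906,  0.01068022]) [ 0.18681256 -2.59720862  5.58904072]
0 113.5 9.1 | 4 112.0 9.5 | 8 110.6 9.6 | 12 109.2 9.6 | 16 107.8 9.5 | 20 106.4 9.3 | 24 104.9 9.6 | 28 103.4 9.5 | 32 102.0 9.5 | 36 100.6 9.3 | 40 99.1 9.4 | 44 97.6 9.4 | 48 96.0 9.9 | 52 94.6 9.5 | 56 93.1 9.4 | 60 91.5 9.7 | 64 90.0 9.3 | 68 88.4 9.6 | 72 86.9 9.4 | 76 85.3 9.2 | 80 83.7 9.6 | 84 82.1 9.6 | 88 80.5 9.6 | 92 78.9 9.3 | 96 77.3 9.7 | 100 75.7 9.5 | 104 74.0 9.6 | 108 72.4 9.5 | 112 70.7 9.6 | 116 69.0 9.4 | 120 67.3 9.4 | 124 65.6 9.5 | 128 63.9 9.2 | 132 62.1 9.3 | 136 60.4 9.6 | 140 58.6 9.3 | 144 56.8 9.2 | 148 55.1 9.4 | 152 53.3 9.6 | 156 51.5 9.4 | 160 49.7 9.7 | 164 47.9 9.7 | 168 46.0 9.5 | 172 44.2 9.7 | 176 42.2 9.4 | 180 40.4 9.6 | 184 38.4 9.2 | 188 36.6 9.7 | 192 34.5 9.4 | 196 32.7 9.6 | 200 30.6 9.4 | 204 28.6 9.4 | 208 26.7 9.4 | 212 24.7 9.5 | 216 24.1 13.5 | 220 24.1 18.8 | 224 24.1 23.5 | 228 24.2 28.4 | 232 24.1 32.5 | 236 24.1 36.6 | 240 24.1 40.3 | 244 24.0 43.7 | 248 24.0 47.0 | 252 24.2 50.8 | 256 24.2 53.8 | 260 23.4 55.3 | 264 22.0 55.5 | 268 20.5 55.5 | 272 18.9 55.3 | 276 17.5 55.6 | 280 15.9 55.6 | 284 14.0 55.1 | 288 12.6 55.4 | 292 2.4 42.3 | 296 0.4 42.1 | 300 -1.4 42.1 | 304 -3.1 42.3 | 308 -5.0 42.4 | 312 -7.0 42.3 | 316 -8.9 42.3 | 320 -11.0 42.0 | 324 -43.3 3.9 | 328 -43.2 7.2 | 332 -43.2 10.5 | 336 -43.4 13.3 | 340 -43.3 16.3 | 344 -43.5 19.0 | 348 -43.3 21.9 | 352 -43.3 24.6 | 356 -44.1 26.3 | 360 10.0 85.1 | 364 10.7 87.1 | 368 11.2 88.9 | 372 11.0 90.0 | 376 11.0 91.2 | 380 11.0 92.4 | 384 11.2 93.6 | 388 11.1 94.6 | 392 11.2 95.8 | 396 11.2 96.9 |
```

Emit:
step_arm(
  motion=[
    [4,0.1,0,0,0],
    [4,0.1,0,0,0],
    [5.5,0.1,0,0,0],
    [6.8,0.1,0,0,0],
    [6.8,0.1,0,0,0],
    [6.8,0.1,0,0,0],
    [6.8,0.1,0,-1,0],
    [6.8,0.1,0,-4,0],
    [6.8,0.1,0,-8,0],
    [6.8,0.1,0,-12,0],
    [6.8,0.1,0,-12,0],
    [6.8,0.1,0,-12,0],
  ],
)

```text
time: 5.85
tool_pos: [0.5889, -0.0206, 0.1322]
tcp_rot: [2.321, 2.114, 0.005]
wrist_force: [0.0, 0.2, 0.0]
width: 0.793
grip_force: 0.0
```

```bash
python3 look.py | tr '|' '\n' | awk '$1>=120 && $1<=330'|tr '\n' '|'; python3 - <<'E'
from h import *
st=bot.read_state();p,d=bot.read_camera("wrist");C=cam("wrist",st);W=cloud(C,d);np.savez("w3.npz",p=p,d=d)
cv2.imwrite("pics/w3.png",p[:,:,::-1])
E
```

```text
120 60.8 9.6 | 124 57.6 9.6 | 128 54.5 9.5 | 132 51.3 9.7 | 136 48.0 9.3 | 140 44.8 9.5 | 144 41.5 9.3 | 148 38.2 9.1 | 152 34.9 9.4 | 156 31.6 9.6 | 160 28.2 9.5 | 164 24.8 9.5 | 168 23.3 19.2 | 172 23.4 34.9 | 176 23.5 48.9 | 180 22.1 55.5 | 184 19.1 55.4 | 188 16.2 55.3 | 192 13.2 55.3 | 196 5.7 39.8 | 200 2.3 39.3 | 204 -0.9 39.4 | 208 -4.1 39.7 | 212 -7.5 39.4 | 216 -10.8 39.3 | 220 -29.3 -0.5 | 224 -33.3 -0.6 | 228 -37.3 -0.7 | 232 -41.3 -0.5 | 236 -45.3 -0.5 | 240 -45.5 8.1 | 244 -45.3 17.2 | 248 -45.3 25.2 | 252 -48.4 26.4 | 256 -52.2 26.4 | 260 -56.1 26.3 | 264 -60.1 26.1 | 268 -63.1 27.6 | 272 -67.1 27.6 | 276 -70.9 27.8 | 280 -75.7 26.4 | 284 -96.5 -0.5 | 288 -100.9 -0.4 | 292 -105.4 -0.3 | 296 -110.0 -0.3 | 300 -114.6 -0.3 | 304 -119.5 -0.7 | 308 -124.2 -0.7 | 312 -128.9 -0.5 | 316 -133.7 -0.6 | 320 -138.5 -0.6 | 324 -143.3 -0.5 | 328 -148.1 -0.4 |
```

View pics/w3.png

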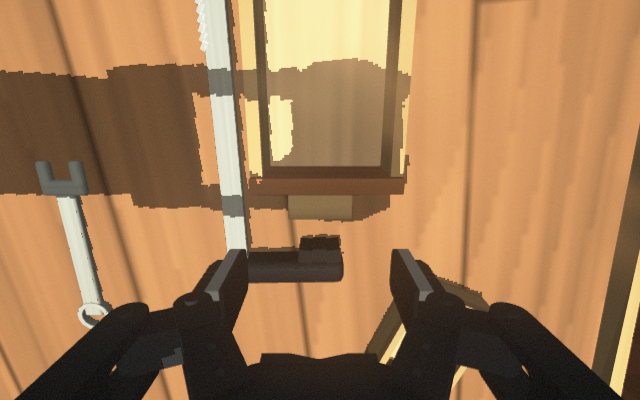

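The block stands free and flat on the board at (320,207), centred on the pad at (320,240) with a 33 mm gap. Next is the trigger.

Emit:
step_arm(
  motion=[
    [8.54,1.8,-1.4,0,-8.3],
    [8.54,3.5,-2.8,0,-16.6],
    [8.54,5.3,-4.2,0,-24.9],
    [8.54,7,-5.6,0,-33.2],
    [8.54,8.8,-7,0,-41.5],
    [8.54,10.5,-8.4,0,-49.8],
    [8.54,12.3,-9.8,0,-58],
    [8.54,14,-11.2,0,-66.3],
    [8.54,15.8,-12.5,0,-74.6],
    [8.54,17.6,-14,0,-83],
    [8.54,19.2,-15.2,0,-91],
    [8.54,19.2,-15.2,0,-91],
    [8.54,19.2,-15.2,0,-91],
  ],
)

```text
time: 7.25
tool_pos: [0.453, 0.1842, 0.1284]
tcp_rot: [-0.121, -3.137, 0.002]
wrist_force: [0.1, -0.1, 1.2]
width: 0.998
grip_force: 0.0
```

```bash
python3 - <<'E'
from h import *
st=bot.read_state();p,d=bot.read_camera("wrist");C=cam("wrist",st);W=cloud(C,d);np.savez("w4.npz",p=p,d=d)
cv2.imwrite("pics/w4.png",p[:,:,::-1])
M=R.from_rotvec(st["tcp_rot"]).as_matrix();T=(W-st["tool_pos"])@M*1000
print(st["tool_pos"],st["q"].round(2) if hasattr(st["q"],"round") else st["q"],M.round(3).tolist())
Z=W[...,2]
for x in range(-70,90,10):
    k=(abs(T[...,0]-x)<2.5)&(Z>.012)&(Z<.034)&(abs(T[...,1])<90)
    ys=np.sort(T[...,1][k]);
    if len(ys)>5:
        print(x,[(g[0].round(1),g[-1].round(1),len(g)) for g in np.split(ys,np.where(np.diff(ys)>6)[0]+1) if len(g)>3])
E
```

```text
[0.45299045 0.18415048 0.12837633] [ 0.34  0.    2.1  -0.    1.04 -1.16] [[-0.997, 0.077, -0.002], [0.077, 0.997, -0.001], [0.002, -0.001, -1.0]]
-70 [(np.float64(-84.6), np.float64(84.2), 1078)]
-60 [(np.float64(-40.8), np.float64(24.9), 446)]
-50 [(np.float64(-39.7), np.float64(-10.7), 214), (np.float64(9.1), np.float64(27.3), 85)]
-40 [(np.float64(-21.9), np.float64(-10.8), 77), (np.float64(8.4), np.float64(27.9), 124)]
-30 [(np.float64(-21.5), np.float64(-12.3), 54), (np.float64(9.8), np.float64(30.3), 144)]
-20 [(np.float64(-21.2), np.float64(-13.0), 66), (np.float64(10.6), np.float64(31.6), 149)]
-10 [(np.float64(-22.0), np.float64(-13.1), 72), (np.float64(11.6), np.float64(32.9), 154)]
0 [(np.float64(-21.6), np.float64(-13.4), 67), (np.float64(12.8), np.float64(33.4), 161)]
10 [(np.float64(-22.3), np.float64(-13.3), 72), (np.float64(13.6), np.float64(34.6), 163)]
20 [(np.float64(-22.0), np.float64(-13.4), 73), (np.float64(14.9), np.float64(35.6), 173)]
30 [(np.float64(-22.5), np.float64(-14.2), 62), (np.float64(15.7), np.float64(36.8), 179)]
40 [(np.float64(16.6), np.float64(38.0), 188)]
50 [(np.float64(17.7), np.float64(41.7), 197)]
60 [(np.float64(17.2), np.float64(42.7), 225)]
```

View pics/w4.png

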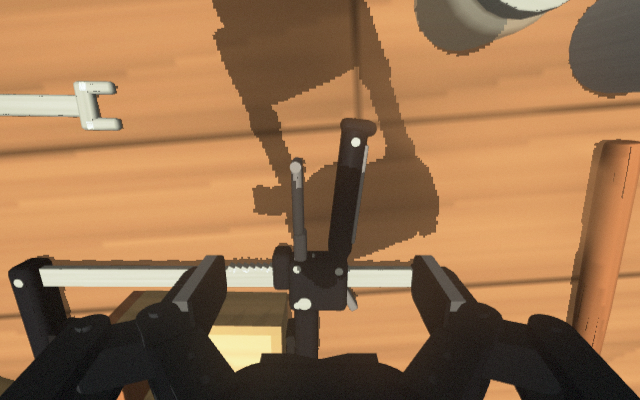

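The wrist view shows the trigger from (297,165) to (300,255) and the grip from (352,130) to (340,245), 56 mm apart as specified. The centre is at about tool x +6, y +6 mm.

Emit:
step_arm(
  motion=[
    [8.54,0.6,0.6,4,0],
    [8.54,0.6,0.6,8,0],
    [8.54,0.6,0.6,11,0],
    [8.54,0.6,0.6,12,0],
    [8.54,0.6,0.6,12.3,0],
    [7.5,0.6,0.6,12.3,0],
    [6.2,0.6,0.6,12.3,0],
    [6.2,0.6,0.6,12.3,0],
  ],
  force=20,
)

```text
time: 8.1
tool_pos: [0.4502, 0.1913, 0.0085]
tcp_rot: [0.12, 3.136, 0.002]
wrist_force: [0.1, 0.4, -0.2]
width: 0.726
grip_force: 0.0
```

Emit:
step_arm(
  motion=[
    [6,0,0,0.35,0],
    [5.6,0,0,0.35,0],
    [5.2,0,0.2,0.35,0],
    [4.8,0,0.4,0.35,0],
    [4.4,0,0.6,0.35,0],
    [4,0,0.8,0.35,0],
    [3.6,0,1,0.35,0],
    [3.2,0,1.2,0.35,0],
    [2.8,0,1.35,0.35,0],
    [2.5,0,1.4,0.35,0],
    [2.5,0,1.4,0.35,0],
    [2.5,0,1.4,0.35,0],
  ],
  force=20,
)

```text
time: 9.3
tool_pos: [0.4506, 0.2036, 0.0048]
tcp_rot: [0.119, 3.138, -0.003]
wrist_force: [-1.6, -8.5, 13.8]
width: 0.345
grip_force: 18.4
```

```bash
cat > bar.py <<'E'
from h import *
# clamp pose and bar from the top view: gap pad->block and fixed reference
st=bot.read_state();print("t",st["time"],"open mm",st["width"]*85.4,"grip",st["grip_force"],"F",np.round(st["wrist_force"],1))
p,d=bot.read_camera("top");C=cam("top");hsv=cv2.cvtColor(p,cv2.COLOR_RGB2HSV).astype(int);np.savez("t.npz",p=p,d=d)
o=np.array([.5226,.0821]);ax=np.array([-.0785,-.9969]);ay=np.array([.9969,-.0785])
W=cloud(C,d);dark=(hsv[...,2]<62)&(W[...,2]>.008)&(W[...,2]<.036)
m=np.zeros(d.shape,bool);m[165:222,212:356]=1;v,u=np.nonzero(dark&m)
Q=plane(C,np.c_[u,v],.028)[:,:2]-o;s=Q@ax;t=Q@ay
f=(s>.06)&(t>.06)&(t<.088);r=(s<-.04)&(t>.06)&(t<.088)
print("front pad s %.4f front jaw back %.4f"%(np.percentile(s[f],2),np.percentile(s[f],98)),"rear jaw s",np.percentile(s[r],[2,98]).round(4) if r.any() else None)
k=(W[...,2]>.046)&(W[...,2]<.07);Q=W[...,:2]-o;k&=(abs(Q@ax-.01)<.1)&(abs(Q@ay-.08)<.07)
if k.sum()>50:
    b=cv2.minAreaRect(Q[k].astype(np.float32));c=np.array(b[0]);print("drawer s,t",(c@ax).round(4),(c@ay).round(4),np.round(b[1],3),b[2])
k=(W[...,2]>.034)&(W[...,2]<.045)&(abs(Q@ax-.1)<.03)&(abs(Q@ay-.075)<.04)
if k.sum()>20:
    b=cv2.minAreaRect(Q[k].astype(np.float32));c=np.array(b[0]);print("block s,t",(c@ax).round(4),(c@ay).round(4),np.round(b[1],3))
E
python3 bar.py
```

```text
t 9.3 open mm 29.440323805710424 grip 18.397669040132314 F [-1.6 -8.5 13.8]
front pad s 0.1386 front jaw back 0.1682 rear jaw s [-0.0918 -0.0687]
drawer s,t 0.0196 0.0813 [0.165 0.111] 84.76757049560547
block s,t 0.0999 0.0758 [0.025 0.05 ]
```

The first tooth worked: the pad moved 0.145→0.139 m. The tips press lightly on the bench, so I lift 2 mm and pump again.

Emit:
step_arm(
  motion=[
    [3.5,0,-0.3,-0.2,0],
    [4.2,0,-0.7,-0.2,0],
    [5,0,-1.1,-0.2,0],
    [6,0,-1.35,-0.2,0],
    [6.3,0,-1.35,-0.2,0],
    [6.3,0,-1.35,-0.2,0],
    [5.7,0,-1.35,-0.2,0],
    [5.2,0,-1.15,-0.2,0],
    [4.7,0,-0.9,-0.2,0],
    [4.2,0,-0.65,-0.2,0],
    [3.7,0,-0.4,-0.2,0],
    [3.2,0,-0.2,-0.2,0],
    [2.7,0,-0.1,-0.2,0],
    [2.4,0,-0.1,-0.2,0],
    [2.4,0,-0.1,-0.2,0],
    [2.4,0,-0.1,-0.2,0],
  ],
  force=20,
)

```text
time: 10.95
tool_pos: [0.4508, 0.2042, 0.0072]
tcp_rot: [0.12, 3.137, 0.001]
wrist_force: [-2.3, -2.2, 12.8]
width: 0.35
grip_force: 18.3
```

```bash
python3 bar.py
```

```text
t 10.95 open mm 29.89805841445297 grip 18.32259005634114 F [-2.3 -2.2 12.8]
front pad s 0.1303 front jaw back 0.1603 rear jaw s [-0.0941 -0.0687]
drawer s,t 0.021 0.0809 [0.167 0.111] 84.55306243896484
block s,t 0.0999 0.0753 [0.025 0.05 ]
```

Emit:
step_arm(
  motion=[
    [3.5,0,-0.3,0,0],
    [4.2,0,-0.7,0,0],
    [5,0,-1.1,0,0],
    [6,0,-1.35,0,0],
    [6.3,0,-1.35,0,0],
    [6.3,0,-1.35,0,0],
    [5.7,0,-1.35,0,0],
    [5.2,0,-1.15,0,0],
    [4.7,0,-0.9,0,0],
    [4.2,0,-0.65,0,0],
    [3.7,0,-0.4,0,0],
    [3.2,0,-0.15,0,0],
    [2.7,0,-0.05,0,0],
    [2.4,0,-0.05,0,0],
    [2.4,0,-0.05,0,0],
    [2.4,0,-0.05,0,0],
  ],
  force=20,
)

```text
time: 12.6
tool_pos: [0.4505, 0.2033, 0.0069]
tcp_rot: [0.119, 3.138, -0.0]
wrist_force: [-3.4, -4.0, 11.8]
width: 0.347
grip_force: 18.6
```

```bash
python3 bar.py
```

```text
t 12.6 open mm 29.604497327846023 grip 18.565370058640838 F [-3.4 -4.  11.8]
front pad s 0.1235 front jaw back 0.1532 rear jaw s [-0.0945 -0.0679]
drawer s,t 0.0125 0.0814 [0.15  0.111] 84.81669616699219
block s,t 0.0998 0.0753 [0.025 0.05 ]
```

Emit:
step_arm(
  motion=[
    [3.5,0,-0.3,0,0],
    [4.2,0,-0.7,0,0],
    [5,0,-1.1,0,0],
    [6,0,-1.35,0,0],
    [6.3,0,-1.35,0,0],
    [6.3,0,-1.35,0,0],
    [5.7,0,-1.35,0,0],
    [5.2,0,-1.15,0,0],
    [4.7,0,-0.9,0,0],
    [4.2,0,-0.65,0,0],
    [3.7,0,-0.4,0,0],
    [3.2,0,-0.15,0,0],
    [2.7,0,-0.05,0,0],
    [2.4,0,-0.05,0,0],
    [2.4,0,-0.05,0,0],
    [2.4,0,-0.05,0,0],
  ],
  force=20,
)

```text
time: 14.25
tool_pos: [0.4504, 0.2028, 0.0068]
tcp_rot: [0.119, 3.138, -0.0]
wrist_force: [-3.0, -3.4, 11.8]
width: 0.337
grip_force: 18.7
```

```bash
python3 bar.py
```

```text
t 14.25 open mm 28.803206565560824 grip 18.720935691380873 F [-3.  -3.4 11.8]
front pad s 0.1166 front jaw back 0.1452 rear jaw s [-0.0961 -0.0685]
drawer s,t 0.0198 0.0811 [0.165 0.11 ] 84.79878997802734
block s,t 0.1 0.0755 [0.025 0.05 ]
```

Emit:
step_arm(
  motion=[
    [3.5,0,-0.3,0,0],
    [4.2,0,-0.7,0,0],
    [5,0,-1.1,0,0],
    [6,0,-1.35,0,0],
    [6.3,0,-1.35,0,0],
    [6.3,0,-1.35,0,0],
    [5.7,0,-1.35,0,0],
    [5.2,0,-1.15,0,0],
    [4.7,0,-0.9,0,0],
    [4.2,0,-0.65,0,0],
    [3.7,0,-0.4,0,0],
    [3.2,0,-0.15,0,0],
    [2.7,0,-0.05,0,0],
    [2.4,0,-0.05,0,0],
    [2.4,0,-0.05,0,0],
    [2.4,0,-0.05,0,0],
  ],
  force=20,
)

```text
time: 15.9
tool_pos: [0.4503, 0.2022, 0.0069]
tcp_rot: [0.119, 3.138, -0.001]
wrist_force: [-1.9, -4.4, 12.4]
width: 0.341
grip_force: 19.1
```

```bash
python3 bar.py
```

```text
t 15.9 open mm 29.08332822343774 grip 19.055780017515644 F [-1.9 -4.4 12.4]
front pad s 0.1109 front jaw back 0.1395 rear jaw s [-0.0971 -0.0579]
drawer s,t 0.0158 0.0808 [0.163 0.111] 84.99837493896484
block s,t 0.0962 0.0685 [0.024 0.066]
```

Emit:
step_arm(
  motion=[
    [3.5,0,-0.3,0,0],
    [4.2,0,-0.7,0,0],
    [5,0,-1.1,0,0],
    [6,0,-1.35,0,0],
    [6.3,0,-1.35,0,0],
    [6.3,0,-1.35,0,0],
    [5.7,0,-1.35,0,0],
    [5.2,0,-1.15,0,0],
    [4.7,0,-0.9,0,0],
    [4.2,0,-0.65,0,0],
    [3.7,0,-0.4,0,0],
    [3.2,0,-0.15,0,0],
    [2.7,0,0,0,0],
    [2.4,0,0,0,0],
    [2.4,0,0,0,0],
    [2.4,0,0,0,0],
  ],
  force=20,
)

```text
time: 17.55
tool_pos: [0.45, 0.2017, 0.0071]
tcp_rot: [0.119, 3.139, -0.002]
wrist_force: [-3.8, -6.0, 15.7]
width: 0.338
grip_force: 18.4
```

```bash
python3 bar.py; python3 - <<'E'
import numpy as np,cv2
p=np.load("t.npz")["p"];cv2.imwrite("pics/t6.png",cv2.resize(p[130:260,200:380,::-1],None,fx=4,fy=4,interpolation=cv2.INTER_CUBIC))
E
```

```text
t 17.55 open mm 28.881724755985747 grip 18.360549855278805 F [-3.8 -6.  15.7]
front pad s 0.1079 front jaw back 0.1342 rear jaw s [-0.0974 -0.0708]
drawer s,t 0.0095 0.0803 [0.156 0.111] 85.29195404052734
block s,t 0.1017 0.076 [0.04  0.052]
```

View pics/t6.png

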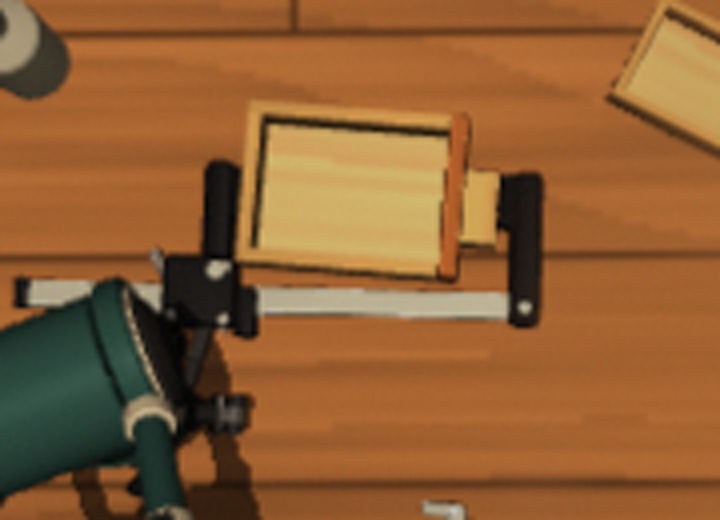

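The crop shows the block flat between the board and the front pad at about (500,205), the drawer's back at the rear pad, and the clamp turned slightly. The next squeeze uses 21 N and should stall.

Emit:
step_arm(
  motion=[
    [3.5,0,-0.3,0,0],
    [4.2,0,-0.7,0,0],
    [5,0,-1.1,0,0],
    [6,0,-1.35,0,0],
    [6.3,0,-1.35,0,0],
    [6.3,0,-1.35,0,0],
    [5.7,0,-1.35,0,0],
    [5.3,0,-1.2,0,0],
    [4.9,0,-1,0,0],
    [4.5,0,-0.8,0,0],
    [4.1,0,-0.65,0,0],
    [3.7,0,-0.55,0,0],
    [3.3,0,-0.5,0,0],
    [2.8,0,-0.5,0,0],
    [2.8,0,-0.5,0,0],
    [2.8,0,-0.5,0,0],
  ],
  force=21,
)

```text
time: 19.2
tool_pos: [0.4487, 0.1969, 0.0074]
tcp_rot: [-0.121, -3.138, 0.002]
wrist_force: [-7.8, -5.5, 21.0]
width: 0.457
grip_force: 19.0
```

```bash
python3 bar.py
```

```text
t 19.2 open mm 39.03262686200602 grip 18.95933542633429 F [-7.8 -5.5 21. ]
front pad s 0.1076 front jaw back 0.1331 rear jaw s [-0.0974 -0.0609]
drawer s,t 0.0175 0.0807 [0.173 0.111] 85.12006378173828
block s,t 0.1042 0.0704 [0.046 0.069]
```

Emit:
step_arm(
  motion=[
    [2.8,0,0,0,0],
    [2.8,0,0,0,0],
    [2.8,0,0,0,0],
    [2.8,0,0,0,0],
    [2.8,0,0,0,0],
  ],
)

```text
time: 19.75
tool_pos: [0.4487, 0.1969, 0.0074]
tcp_rot: [-0.121, -3.138, 0.002]
wrist_force: [-8.3, -5.3, 22.0]
width: 0.456
grip_force: 19.0
```

```bash
python3 bar.py; python3 - <<'E'
import numpy as np,cv2
p=np.load("t.npz")["p"];cv2.imwrite("pics/t7.png",cv2.resize(p[130:260,200:380,::-1],None,fx=4,fy=4,interpolation=cv2.INTER_CUBIC))
E
```

```text
t 19.75 open mm 38.98509319709726 grip 18.96378262361395 F [-8.3 -5.3 22. ]
front pad s 0.1076 front jaw back 0.1333 rear jaw s [-0.0974 -0.0606]
drawer s,t 0.0151 0.0805 [0.167 0.111] 84.95289611816406
block s,t 0.1056 0.0699 [0.049 0.068]
```

View pics/t7.png

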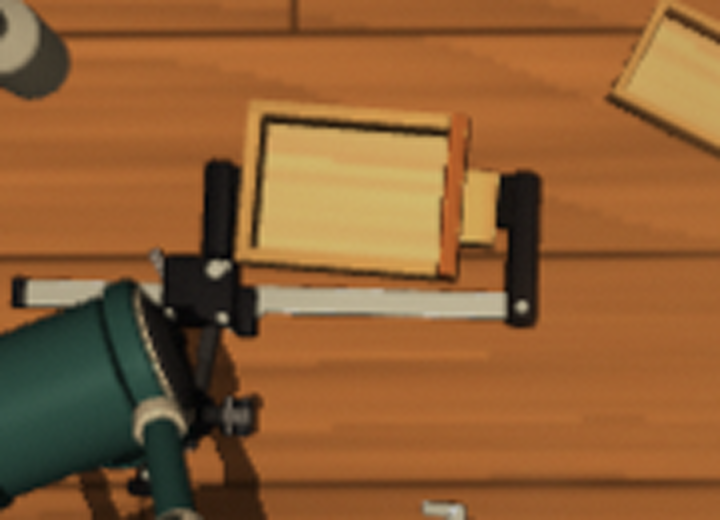

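The crop shows the pad compressed against the block at (500,205), the block flat on the board, and the drawer against the rear pad. The trigger has stalled steadily at 39 mm under a 21 N pinch.

```bash
python3 -c "
from workcell import bot
print(bot.finish_job())"
```

```text
the job is handed in; nothing more can be done
None
```

The job is handed in at about 20 s: the block stands flat against the drawer front, and the clamp is pumped until the trigger stalled at 39 mm under a 21 N pinch, still held squeezed. The clamp turned a degree or two on the bench during pumping, and no verdict came back.

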